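# Open the sprung specimen clamp and hold it open

## Task

A mounted rock specimen has been left behind the sprung arm of the specimen clamp, where it blocks the arm. First lift it out and stand it upright in the shallow steel tray, then push the arm back by its upright post, past the ratchet click and on until it rests against its rubber stop, and keep it pressed there: the program finishes while the robot is still holding the arm back. Leave the other things on the bench where they are.

Things in the scene. Friction and masses are not known exactly. Their poses are not given: they have to be found in the camera images.
- fixture: grey painted base plate of the specimen clamp, 200 (x) x 280 (y) x 10 high (mm), screwed down. Origin: centre of its underside, z up. In this frame, mm: hinge at x -20, y 50; the arm at rest runs from there to y -110, 20 wide, z 14 to 34, and swings to +x; fixed jaw in front of it at x -53 to -31, y -70 to -20, top z 34; pawl and guide at x -39 to -1, y 85 to 140, top z 44
- pivot (a point): the arm's vertical hinge axis, at the top of its hub (41 mm above the bench)
- post_top (a point): centre of the top of the upright round steel post at the arm's free end (moves with the arm): 16 mm dia, free from z 34 to 90 mm above the bench, 150 mm from the hinge axis. This is what is pushed, towards the plate's +x at first, then along its arc; on its -x side nothing stands higher than 34 mm
- clamp_arm (a joint): angle of the sprung arm, rad, anticlockwise from above: 0 at rest on the jaw, 0.60 hard on the rubber stop. The spring drives it to 0: 3.3 N at the post at 0, 7.7 N at 0.60. From 0.1 to 0.25 the tooth lifts the pawl (up to 15 N); at about 0.34 the pawl drops in (click) and would alone keep the arm there; farther back only the robot holds it. With the mount in the way it stops below 0.25
- stop (a point): middle of the front face of the rubber-faced stop, 22 mm above the bench; the stop is 38 mm long, 13 mm thick, its top 34 mm above the bench
- pawl (a joint): lift of the sprung pawl slider, m: 0 when fully in; pushed out by about 0.005 while the arm's tooth passes under it, and back near 0 after the click. Works by itself, need not be touched
- mount: the mounted rock specimen to be cleared: aluminium block 44 (x) x 30 (y) x 22 mm high with a grey round rock 26 mm dia on top, 43 mm high in all, about 110 g. Origin: centre of its underside, z up. It stands on the plate (10 mm above the bench) between arm and stop, its x across that gap; room for fingers on its +y and -y sides only
- tray: shallow open steel tray, 180 (x) x 130 (y) x 22 high, walls and floor 5 thick, fixed to the bench, on the left or right of the clamp. Sizes in mm. Origin: centre of its underside; z up
- tray_free (a point): middle of the free part of the tray's inner floor (5 mm above the bench), at x -30 mm, y 0 of the tray
- stub: small round stone stub, 25 dia x 24 high, standing at one end of the tray (about 55 from the tray's centre towards its +x end); a bystander. Sizes in mm. Origin: centre of its underside
- vial: small glass vial with black cap, 24 dia x 45 high, standing on the clamp's plate near its far left corner, out of the arm's swing; a bystander. Sizes in mm. Origin: centre of its underside
- beaker: open steel cup, 72 dia x 95 high, on the bench; a bystander. Sizes in mm. Origin: centre of its underside
- amber_bottle: amber glass bottle, 56 dia x 110 high, on the bench; a bystander. Sizes in mm. Origin: centre of its underside
- dish: shallow round glass dish, 80 dia x 16 high, on the bench; a bystander. Sizes in mm. Origin: centre of its underside
- loupe: steel round magnifier, 38 dia x 26 high, with a flat handle to its +y (65 mm from the lens's centre), on the bench; a bystander. Origin: centre of the lens's underside
- tweezers: steel tweezers, about 125 long x 6 high, lying on the bench; a bystander. Sizes in mm. Origin: near the middle of their length, underside
- brush: small brush, 150 long, lying on the bench; a bystander. Sizes in mm. Origin: near its middle, underside

How it is judged:
By the outcome, as a careful person would: the job done as asked, in the order asked, and still so for the second after the job is handed in, while the arm keeps its last pose, push and grip.
It also fails if it takes over 58 s, if anything falls off the work surface, if the arm or the gripper's body presses on something with over 40 N, if the wrist force passes 120 N, or if a joint passes its speed limit or range.

## Robot

A 6-joint arm with a two-finger parallel gripper is mounted at the origin on the work surface. World frame = base frame: x ahead of the robot, y to its left, z up, the work surface at z = 0. Lengths are in m, angles in rad, forces in N, time in s.
With the tool pointing down it reaches from about 0.35 to 0.975 m from the base axis. Payload 7.1 kg.
Tool frame: the origin (TCP) lies midway between the tips of the shut fingers; the grasp point (between the pads) lies 19 mm behind it; z points along the fingers, y is the line along which they close (so a half turn about z gives the same grasp; the last joint's range is limited). The gripper opens to 88 mm and grips with 3 to 60 N. Pads are 20 mm wide; open, the fingers measure 115 mm over their backs; the gripper's body (75 mm by 178 mm) begins 61 mm behind the grasp point.
Start: joints at [1.124, 0.423, 1.63, -0, 1.089, -0.019], TCP at [0.259, 0.569, 0.223] pointing down, gripper open.
Joint ranges: [-3, 3], [-0.9, 2.11], [0.09, 2.58], [-1.31, 4.45], [0.11, 2.69], [-2.54, 2.54]. Speed limits (rad/s): [2.39, 2.39, 3.01, 3.14, 3.14, 3.14].

## Interface

Orientations are given as a unit quaternion [w, x, y, z].
In Python, from station import manip, kin, viewer, nets gives the robot as it stands. Calls block until the motion is done:
- manip.move_pose(position, orientation): joint-space move of the TCP to a pose.
- manip.movel(position, frame=None, v=0.15, until_force=None): straight line of the TCP; frame=None keeps the orientation; v is the mean speed in m/s. With until_force (N) it stops when the force on the tool has changed by that much, and returns True; else False.
- manip.movej(angles): joint-space move.
- manip.command_gripper(opening): opening from 0.0 (shut) to 1.0 (fully open); the grip force is fixed at half the most; returns when the fingers have stopped.
- manip.wait(seconds).
- kin.inverse_kinematics(position, orientation): joint angles nearest the present ones, or None.
- viewer.read_camera(name): name is "side" or "top"; returns the picture (400x640x3 uint8, red, green, blue); there is no depth.
- viewer.camera_info(name): a dict with "intrinsics" (3x3 intrinsics, pixels), "dist" ([k1, k2, p1, p2, k3] as OpenCV has them; the pictures are not rectified), "T" (4x4, takes a point from camera to world coordinates). Camera axes: x right, y up, looking along -z (the intrinsics and any distortion apply to the point x, -y, -z); pixel columns grow to the right and rows downward; lengths in m; the calibration is good to about 2 mm. A picture is of the moment at which its call begins. camera_info takes no time and is no camera call.
A pose or a line that the arm cannot do raises manip.MotionError and nothing moves.
- manip.job_done(): hands the job in; it is judged then, once.
Trained networks look in the newest picture that a camera, given by its name, has taken for a name from the list of things; names that differ only in an ending like _2 or _b are one class to them, and where a whole thing is asked for, a point or a joint stands for the part that bears it (a point fixed in the world has none). Each returns a list of dicts, best first, with "conf" (0 to 1); they miss things now and then, are a little off and sometimes report something else, mostly with a low value. They report only what shows in the picture. A call takes as long as a camera call.
- nets.recognise(camera, query): "bbox" ([centre column, centre row, width, height] in pixels, round what is visible of it).
Readings, each from a call of its own:
- manip.get_time(): time.
- manip.get_joint_pos(): joint angles.
- manip.get_qvel(): joint speeds.
- manip.get_effort(): joint torques, N m.
- manip.get_tcp_pos(): TCP position.
- manip.get_ee_rot(): TCP orientation.
- manip.get_ft_force(): force on the tool from outside, world axes, zero at the start.
- manip.get_ft_torque(): the same for the moment, N m.
- manip.get_grip_width(): opening from 0.0 (shut) to 1.0 (fully open).
- manip.get_finger_force(): force on a finger pad.
Only numpy, scipy, OpenCV 4.12 (cv2) and the standard library are available. Lean on these libraries where they do the work, as an engineer would, in place of code of your own. Each camera call takes 0.05 s, during which the arm holds its last target. There are 200 camera calls.

## Working session

There is one attempt and no reset: what is moved stays moved. The work goes in short steps, each a Python script; the robot and the scene stay as the last script left them, time stands still between calls to the robot, and variables do not carry over. Pictures are saved under pics/ and viewed, at most 10 in all, crops included, and the job is handed in when it is done.

```bash
mkdir -p pics; ls
python3 - <<'E'
from station import manip,kin,viewer,nets
import cv2
for c in("top","side"):
    im=viewer.read_camera(c); cv2.imwrite(f"pics/{c}0.png",im[:,:,::-1])
    i=viewer.camera_info(c); print(c,i)
    for q in("fixture","mount","tray","post_top","pivot","vial","stub","beaker","amber_bottle","dish"):
        print(q,[([round(v) for v in d["bbox"]],round(d["conf"],2)) for d in nets.recognise(c,q)[:2]])
print(manip.get_time(),manip.get_ee_rot())
E
```

```text
pics
station.py
top {'intrinsics': array([[370.97128184,   0.        , 319.47012381],
       [  0.        , 370.97128184, 196.38463011],
       [  0.        ,   0.        ,   1.        ]]), 'dist': array([-0.00578088,  0.        ,  0.        ,  0.        ,  0.        ]), 'T': array([[ 2.25792262e-02,  9.95498054e-01, -9.20532641e-02,
         4.78740599e-01],
       [-9.99744792e-01,  2.24162872e-02, -2.80374171e-03,
         9.57220184e-03],
       [-7.27627015e-04,  9.20930777e-02,  9.95750137e-01,
         9.90682306e-01],
       [ 0.00000000e+00,  0.00000000e+00,  0.00000000e+00,
         1.00000000e+00]])}
fixture [([325, 201, 115, 79], 0.9)]
mount [([198, 208, 66, 76], 0.51), ([347, 193, 13, 18], 0.48)]
tray [([198, 208, 65, 72], 0.95)]
post_top [([331, 210, 79, 25], 0.94)]
pivot [([325, 202, 111, 84], 0.58)]
vial [([298, 177, 12, 16], 0.59)]
stub [([367, 126, 20, 53], 0.45)]
beaker []
amber_bottle [([447, 142, 30, 30], 0.68)]
dish [([264, 278, 32, 32], 0.73)]
side {'intrinsics': array([[507.62785863,   0.        , 324.26149093],
       [  0.        , 507.62785863, 201.85146058],
       [  0.        ,   0.        ,   1.        ]]), 'dist': array([-0.0368853,  0.       ,  0.       ,  0.       ,  0.       ]), 'T': array([[-0.90116963,  0.32014826, -0.29223001,  0.24225352],
       [-0.43316574, -0.69023432,  0.57960679,  0.66863338],
       [-0.01614708,  0.64890807,  0.76069547,  0.92195012],
       [ 0.        ,  0.        ,  0.        ,  1.        ]])}
fixture [([330, 221, 123, 114], 0.57)]
mount [([336, 191, 17, 20], 0.85)]
tray [([270, 345, 104, 77], 0.65)]
post_top [([339, 203, 42, 85], 0.75)]
pivot [([331, 220, 123, 117], 0.64)]
vial [([292, 221, 11, 21], 0.65)]
stub [([241, 347, 15, 17], 0.51)]
beaker [([204, 268, 41, 47], 0.68)]
amber_bottle [([326, 104, 22, 44], 0.82)]
dish [([383, 295, 22, 23], 0.61)]
1.1 [ 2.30504622e-06  2.12283133e-01  9.77208203e-01 -4.72300799e-07]
```

Run:
```python
import cv2
a=cv2.imread("pics/top0.png")[130:290,140:410]; cv2.imwrite("pics/topc.png",cv2.resize(a,None,fx=2.96,fy=2.96,interpolation=cv2.INTER_CUBIC)[:, :800])
a=cv2.imread("pics/side0.png")[150:300,250:450]; cv2.imwrite("pics/sidec.png",cv2.resize(a,None,fx=4,fy=4,interpolation=cv2.INTER_CUBIC))
```

```text
(no output)
```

View pics/top0.png

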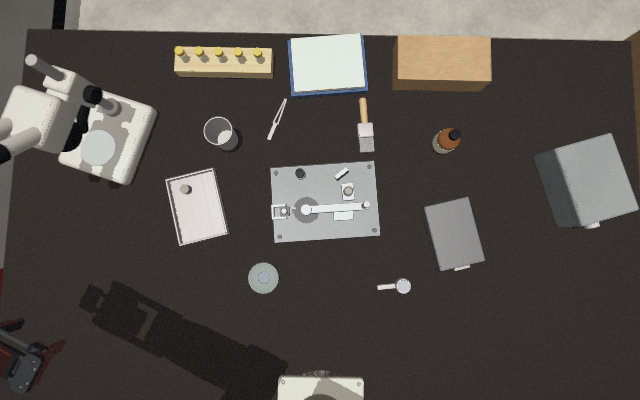

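View pics/topc.png

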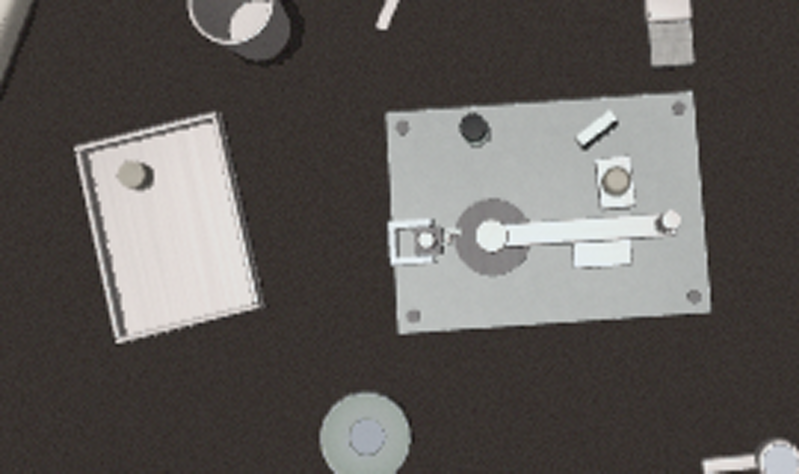

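View pics/sidec.png

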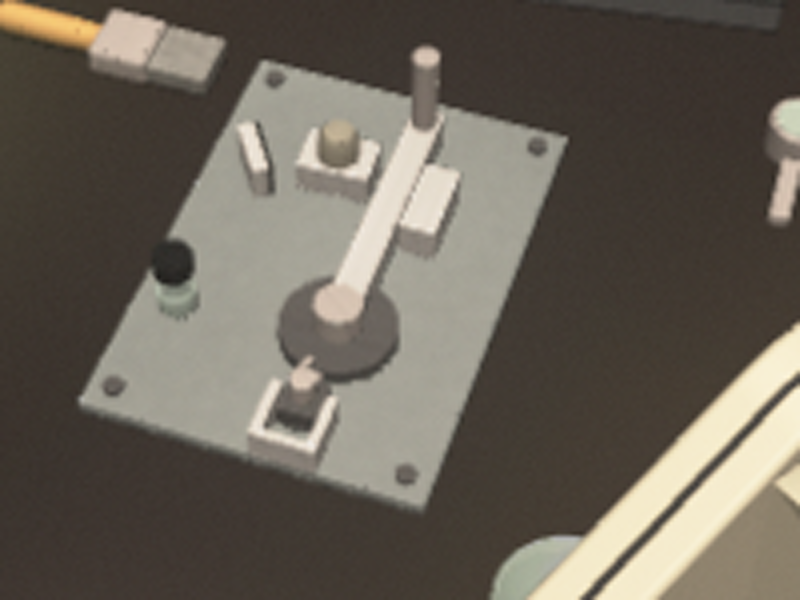

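Top crop (×2.96): plate corners are at (386,112), (693,92), (710,312) and (398,333). The mount block top is centred near (616,182), post top at (671,219), tray at left with corners (75,147), (218,112), (262,305) and (118,342), and the stub near its upper end. Side crop (×4): the mount stands between the arm and the stop, with the post top at (426,54).

```bash
cat > h.py <<'E'
import numpy as np, cv2
from scipy.optimize import least_squares
from station import manip,kin,viewer,nets
F=np.diag([1,-1,-1.])
def proj(c,P):
    i=viewer.camera_info(c); T=i["T"]; R=T[:3,:3]@F
    p=(np.atleast_2d(P)-T[:3,3])@R
    return cv2.projectPoints(p,np.zeros(3),np.zeros(3),i["intrinsics"],i["dist"])[0].reshape(-1,2)
def ray(c,uv,z):
    i=viewer.camera_info(c);T=i["T"]
    n=cv2.undistortPoints(np.array([[uv]],float),i["intrinsics"],i["dist"])[0,0]
    d=T[:3,:3]@F@np.array([*n,1]); o=T[:3,3]
    return o+d*(z-o[2])/d[2]
def rot(a): return np.array([[np.cos(a),-np.sin(a)],[np.sin(a),np.cos(a)]])
def down(a):  # tool down, closing axis (tool y) along world angle a
    from scipy.spatial.transform import Rotation as Ro
    y=np.array([np.cos(a),np.sin(a),0]); z=np.array([0,0,-1.]); x=np.cross(y,z)
    q=Ro.from_matrix(np.c_[x,y,z]).as_quat(); return np.array([q[3],*q[:3]])
E
cat > m.py <<'E'
from h import *
t=lambda u,v:((u+.5)/2.963-.5+140,(v+.5)/2.963-.5+130)
s=lambda u,v:((u+.5)/4-.5+250,(v+.5)/4-.5+150)
def fit(name,loc,x0,obs):
    def w(p): return np.c_[loc[:,:2]@rot(p[2]).T+p[:2],loc[:,2]]
    def r(p): return np.concatenate([(proj(c,w(p)[ix])-np.array(uv)).ravel() for c,ix,uv in obs])
    f=least_squares(r,x0); print(name,f.x.round(4),"rms px",np.sqrt(np.mean(f.fun**2)).round(2),(f.fun).round(1)); return f.x
box=lambda a,b,z:np.array([[a,b,z],[a,-b,z],[-a,-b,z],[-a,b,z]])/1000
ti=[t(386,112),t(693,92),t(710,312),t(398,333)]
si=[s(80,401),s(262,62),s(567,138),s(425,502)]
fx=fit("fixture both",box(100,140,10),[.5,0,0],[("top",range(4),ti),("side",range(4),si)])
fit("fixture top",box(100,140,10),[.5,0,0],[("top",range(4),ti)])
fit("fixture side",box(100,140,10),[.5,0,0],[("side",range(4),si)])
tr=fit("tray",box(90,65,22),[.5,.35,0],[("top",range(4),[t(75,147),t(218,112),t(262,305),t(118,342)])])
mt=[t(596,158),t(632,156),t(635,206),t(599,208)]
ms=[s(299,160),s(314,127),s(380,151),s(370,181)]
m=fit("mount both",box(22,15,32),[.5,0,0],[("top",range(4),mt),("side",range(4),ms)])
fit("mount top",box(22,15,32),[.5,0,0],[("top",range(4),mt)])
print("mount in plate mm",((m[:2]-fx[:2])@rot(fx[2])*1000).round(1),"dyaw",m[2]-fx[2])
for c,uv in(("top",t(671,219)),("side",s(426,54))):
    p=ray(c,uv,.09)[:2];print("post",c,p.round(4),"plate mm",((p-fx[:2])@rot(fx[2])*1000).round(1))
for c,uv in(("top",t(492,235)),("side",s(339,302))):
    p=ray(c,uv,.041)[:2];print("pivot",c,p.round(4),"plate mm",((p-fx[:2])@rot(fx[2])*1000).round(1))
for n,c,uv,z in(("rock","top",t(616,181),.053),("stopA","top",t(614,116),.034),("stopB","top",t(580,143),.034),("stubtop","top",t(131,173),.029)):
    p=ray(c,uv,z)[:2];print(n,p.round(4),"plate mm",((p-fx[:2])@rot(fx[2])*1000).round(1),"tray mm",((p-tr[:2])@rot(tr[2])*1000).round(1))
print("tray_free",tr[:2]+rot(tr[2])@[-.03,0])
E
python3 m.py
```

```text
fixture both [ 5.565e-01 -1.000e-04  9.150e-02] rms px 0.62 [-0.7  0.3  0.  -0.1  0.5  0.5 -0.5  0.8 -0.7 -0.4 -0.2 -1.4  0.2 -0.8
 -0.2  0.8]
fixture top [ 5.576e-01 -5.000e-04  8.820e-02] rms px 0.39 [-0.4 -0.3  0.3 -0.3  0.6  0.3 -0.4  0.3]
fixture side [0.5557 0.0006 0.0941] rms px 0.65 [-0.4  0.1 -0.2 -1.1  0.3 -0.7  0.3  1.1]
tray [0.5362 0.3339 0.2717] rms px 0.38 [ 0.  -0.4 -0.2 -0.6  0.2  0.5  0.   0.5]
mount both [ 0.5814 -0.0592  0.0768] rms px 0.7 [ 0.   0.6 -0.6  0.6 -0.6  0.5  0.   0.5 -0.9  0.1 -0.1 -0.5  0.7 -1.7
 -1.1 -0.3]
mount top [ 0.5829 -0.06    0.0761] rms px 0.22 [ 0.3  0.  -0.3  0.1 -0.3 -0.   0.3 -0.1]
mount in plate mm [ 19.3 -61.2] dyaw -0.01474412343281746
post top [ 0.547  -0.1018] plate mm [ -18.8 -100.4]
post side [ 0.5461 -0.1017] plate mm [ -19.7 -100.3]
pivot top [0.5333 0.0468] plate mm [-18.8  48.8]
pivot side [0.5315 0.0486] plate mm [-20.5  50.7]
rock [ 0.5814 -0.0589] plate mm [ 19.4 -60.8] tray mm [ -61.9 -390.5]
stopA [ 0.641  -0.0576] plate mm [ 78.8 -65. ] tray mm [  -4.2 -405.2]
stopB [ 0.6163 -0.0281] plate mm [ 57.  -33.4] tray mm [ -20.  -370.2]
stubtop [0.5815 0.3668] plate mm [ 58.4 363. ] tray mm [52.4 19.5]
tray_free [0.50733508 0.32584288]
```

```bash
cat >> h.py <<'E'
def best(p,a):
    q0=manip.get_joint_pos(); c=[]
    for k in(0,np.pi):
        j=kin.inverse_kinematics(list(p),list(down(a+k)))
        if j is not None: c.append((np.abs(np.array(j)-q0).max(),a+k,np.round(j,2)))
    c.sort(key=lambda x:x[0]); print(c); return list(down(c[0][1]))
M=np.array([.582,-.0593]); my=.082
TF=np.array([.5073,.3258]); ty=.2717
E
python3 - <<'E'
from h import *
g=M+rot(my)@[.003,0]
o=best([*g,.15],my+np.pi/2)
manip.command_gripper(.65)
manip.move_pose([*g,.15],o)
manip.movel([*g,.06],v=.15)
print(manip.movel([*g,.018],v=.06,until_force=8),manip.get_tcp_pos())
manip.command_gripper(0)
print(manip.get_grip_width()*88,manip.get_finger_force(),manip.get_time())
manip.movel([*g,.16],v=.12)
print(manip.get_grip_width()*88,manip.get_finger_force(),manip.get_ft_force(),manip.get_time())
viewer.read_camera("top")
cv2.imwrite("pics/g.png",cv2.resize(viewer.read_camera("side")[80:300,200:460,::-1],None,fx=2.7,fy=2.7))
E
```

```text
[(np.float64(1.3869173902791818), 4.7943889803846895, array([-0.12,  0.46,  1.76, -0.  ,  0.92,  1.37])), (np.float64(1.754675263310612), 1.6527963267948966, array([-0.12,  0.46,  1.76, -0.  ,  0.92, -1.77]))]
False [ 0.58511559 -0.05906705  0.01801345]
29.81111872682269 29.322578608989716 6.425
30.07255834260601 29.342457354068756 [ 0.21483778  0.38224318 -1.25420306] 7.7583
```

View pics/g.png

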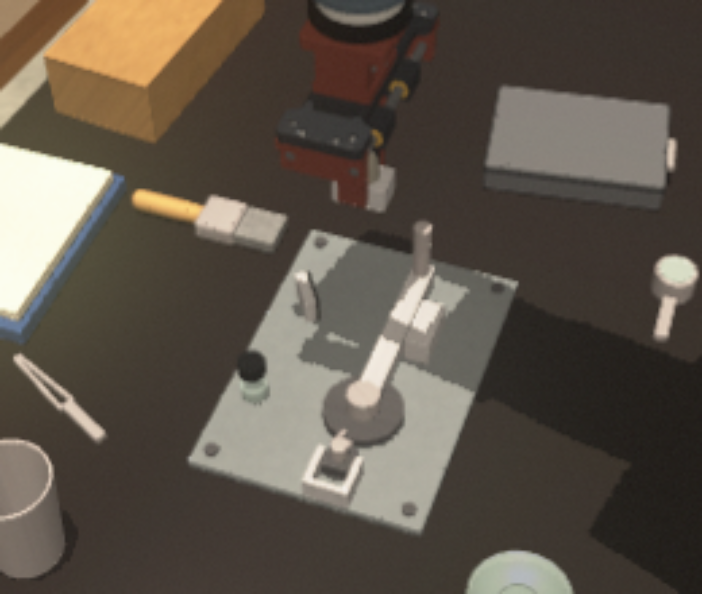

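The mount is held level between the fingers, near (375,190), and the plate behind the arm is clear. Next I place it in the tray.

Run:
```python
from h import *
g=TF+rot(ty)@[.003,0]
o=best([*g,.16],ty+np.pi/2)
manip.move_pose([*g,.16],o)
manip.movel([*g,.03],v=.15)
print(manip.movel([*g,.0115],v=.03,until_force=4),manip.get_tcp_pos(),manip.get_ft_force())
manip.command_gripper(.62)
manip.movel([*g,.16],v=.15)
# go to behind the post
PV=np.array([.5325,.0477]); fy=.0915
d=rot(fy)@[1,0]; post=PV+.15*(rot(fy)@[0,-1])
manip.command_gripper(0)
s=post-.05*d
print(post,"close axis options")
o=best([*s,.16],fy+np.pi/2)
for th in (0,.3,.65):
  for k in (0,np.pi):
    print(th,k,np.round(kin.inverse_kinematics([*(PV+rot(th)@(post-.02*d-PV)),.045],list(down(fy+np.pi/2+th+k))),2))
manip.move_pose([*s,.16],o)
print(manip.get_time())
cv2.imwrite("pics/p.png",cv2.resize(viewer.read_camera("top")[120:260,150:390,::-1],None,fx=3,fy=3))
print(nets.recognise("top","mount")[:2])
```

```text
[(np.float64(0.6706371271736158), 4.98408898038469, array([ 0.55,  0.47,  1.72, -0.  ,  0.95,  1.85])), (np.float64(2.6606318710109877), 1.8424963267948966, array([ 0.55,  0.47,  1.72, -0.  ,  0.95, -1.29]))]
True [0.51008755 0.32657022 0.01298534] [-0.23401042 -0.23941674  3.88469498]
[ 0.54620586 -0.10167252] close axis options
[(np.float64(0.7840847956594945), 4.80388898038469, array([-0.23,  0.34,  1.93, -0.  ,  0.87,  1.25])), (np.float64(3.7453941826499815), 1.6622963267948965, array([-0.23,  0.34,  1.93, -0.  ,  0.87, -1.9 ]))]
0 0 [-0.22  0.57  1.92 -0.    0.65 -1.88]
0 3.141592653589793 [-0.22  0.57  1.92 -0.    0.65  1.26]
0.3 0 [-0.19  0.61  1.82 -0.    0.71 -2.15]
0.3 3.141592653589793 [-0.19  0.61  1.82 -0.    0.71  0.99]
0.65 0 [-0.14  0.66  1.72 -0.    0.76 -2.45]
0.65 3.141592653589793 [-0.14  0.66  1.72 -0.    0.76  0.69]
15.1333
[{'bbox': [198.6, 218.1, 12.3, 18.8], 'conf': 0.75}, {'bbox': [368.1, 124.2, 21.1, 53.4], 'conf': 0.22}]
```

View pics/p.png

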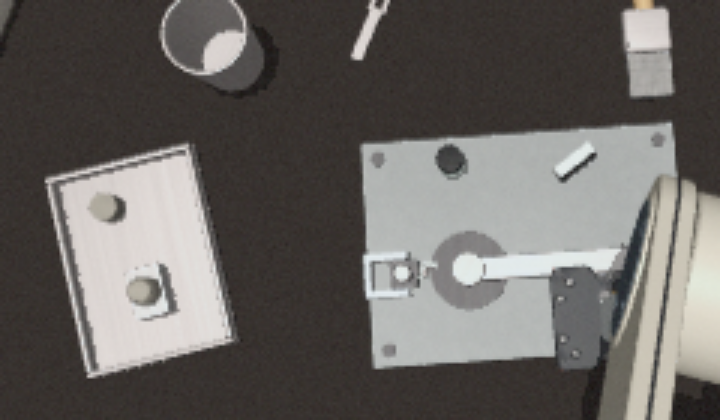

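The mount stands upright in the tray at (145,288) and the stub has not moved. Next comes the push: find contact, then follow the arc.

```bash
cat >> h.py <<'E'
PV=np.array([.5325,.0477]); fy=.0915
D0=rot(fy)@[1,0]; POST=PV+.15*(rot(fy)@[0,-1])
def at(th,off): return [*(PV+rot(th)@(POST-off*D0-PV)),.045], list(down(fy+1.5*np.pi+th))
E
python3 - <<'E'
from h import *
p,_=at(0,.05); manip.movel(p,v=.12)
p,_=at(0,.008); h=manip.movel(p,v=.03,until_force=2.5)
t=np.array(manip.get_tcp_pos()); off=(POST-t[:2])@D0
print(h,off,manip.get_ft_force(),manip.get_time())
off-=0.0
for th in np.arange(.05,.521,.05):
    p,o=at(th,off)
    h=manip.movel(p,frame=o,v=.04,until_force=28)
    f=np.array(manip.get_ft_force()); print(round(th,2),h,f.round(1),round(float(f[:2]@(rot(th)@D0)),1),np.round(np.array(manip.get_tcp_pos())-p,4))
    if h: break
print(manip.get_time())
E
```

```text
True 0.017530810853928033 [-3.68001137 -1.32354924  1.99820114] 17.3667
0.05 False [-4.6 -1.6 -1.1] -4.8 [-0.0012  0.0001 -0.0006]
0.1 False [-6.  -2.6 -0.1] -6.4 [-0.0017 -0.0001 -0.0006]
0.15 False [-5.3 -3.  -0.6] -5.9 [-0.0017 -0.0002 -0.0005]
0.2 False [-5.  -4.1 -1.2] -6.0 [-0.0012 -0.0003 -0.0005]
0.25 False [-4.4 -3.9 -2.4] -5.5 [-0.0007 -0.0002 -0.0005]
0.3 False [-1.1 -1.1 -1.7] -1.4 [ 0.0003  0.     -0.    ]
0.35 False [-3.9 -3.   0.5] -4.8 [-0.0004 -0.0002 -0.    ]
0.4 False [-4.1 -4.6  0.6] -5.7 [-0.0006 -0.0003 -0.    ]
0.45 False [-4.5 -4.9 -0.6] -6.4 [-0.0006 -0.0004 -0.    ]
0.5 False [-4.6 -5.4 -0.4] -6.9 [-0.0006 -0.0005 -0.    ]
20.7833
```

Run:
```python
from h import *
off=.01753
for th in np.arange(.52,.68,.01):
    p,o=at(th,off)
    h=manip.movel(p,frame=o,v=.02,until_force=15); manip.wait(.15)
    f=np.array(manip.get_ft_force()); ft=-float(f[:2]@(rot(th)@D0))
    print(round(th,2),h,round(ft,1),f.round(1),np.round(np.array(manip.get_tcp_pos())-p,4))
    if h or ft>18: break
manip.wait(1)
print(np.round(manip.get_ft_force(),1),manip.get_time())
cv2.imwrite("pics/e.png",cv2.resize(viewer.read_camera("side")[140:300,230:450,::-1],None,fx=3.6,fy=3.6,interpolation=cv2.INTER_CUBIC))
cv2.imwrite("pics/et.png",cv2.resize(viewer.read_camera("top")[130:290,150:410,::-1],None,fx=3,fy=3,interpolation=cv2.INTER_CUBIC))
```

```text
0.52 False 7.3 [-4.4 -6.5 -0.5] [-0.0007 -0.0006 -0.    ]
0.53 False 7.4 [-4.9 -5.7 -0.6] [-0.0008 -0.0006 -0.    ]
0.54 False 7.8 [-5.1 -6.2  0.5] [-0.0008 -0.0007 -0.0001]
0.55 False 7.6 [-4.6 -6.6  0.2] [-0.0008 -0.0007 -0.    ]
0.56 False 7.0 [-4.  -6.4  0.6] [-0.0008 -0.0007 -0.    ]
0.57 False 7.6 [-4.6 -6.5  0.4] [-0.0007 -0.0007 -0.    ]
0.58 False 7.0 [-4.2 -6.1 -0.8] [-0.0007 -0.0008 -0.    ]
0.59 False 7.8 [-4.7 -6.5  0.4] [-0.0008 -0.0008 -0.    ]
0.6 False 8.3 [-5.2 -6.8 -0.6] [-0.0007 -0.0008 -0.    ]
0.61 False 11.2 [-6.8 -9.4  1.7] [-0.0015 -0.0014 -0.    ]
0.62 False 16.7 [-10.7 -13.1   4.4] [-0.0025 -0.0021 -0.0001]
0.63 False 21.3 [-13.  -17.5   7.9] [-0.0034 -0.0029 -0.0001]
[-13.9 -18.4   6.4] 26.6333
```

View pics/e.png

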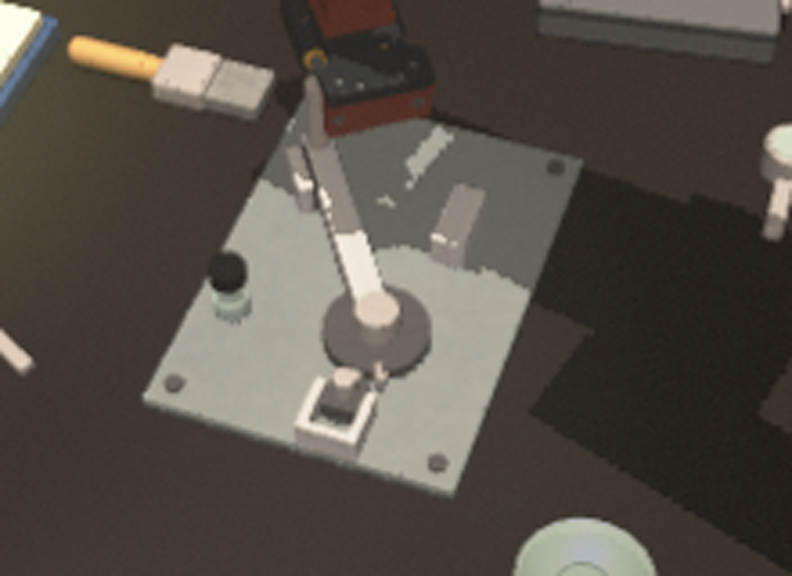

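View pics/et.png

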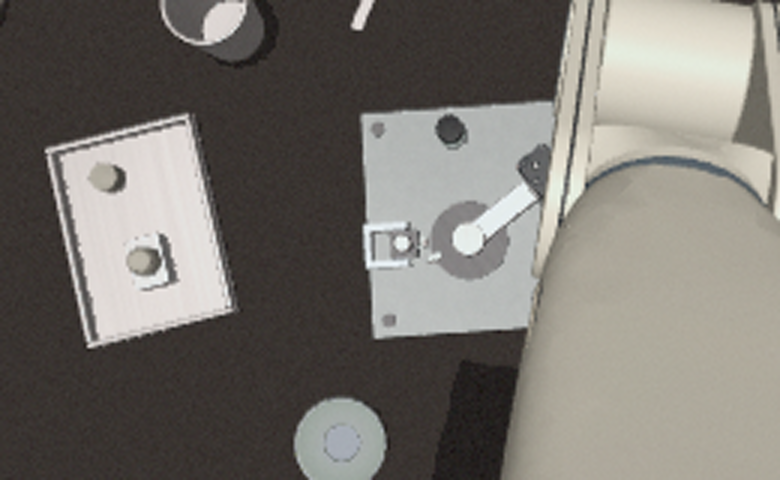

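The arm lies against the rubber stop at side (305,180), with a steady push of about 22 N against a spring force of 7.7 N. The pawl is behind the tooth, and the mount is upright in the tray at top (145,262). Vial and stub have not moved.

```bash
python3 -c "
from station import manip
print(manip.job_done(),manip.get_time())"
```

```text
the job is handed in; nothing more can be done
the job is handed in; nothing more can be done
```

The job is handed in: the mount stands upright in the tray, and the robot is holding the clamp arm hard against its rubber stop, past the click, with the vial and stub checked as unmoved; the robot clock read 26.6 s at the last check.

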